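# Hang a test panel at the spray station and spray it

### The arm

A 6-joint arm with a two-finger parallel gripper is mounted at the origin on the work surface. World frame = base frame: x ahead of the robot, y to its left, z up, the work surface at z = 0. Lengths are in mm, angles in rad, forces in N, time in s.
With the tool pointing down it reaches from about 275 to 750 mm from the base axis. Payload 10.2 kg.
Tool frame: the origin (TCP) lies on the front face of the gripper's body, between the roots of the fingers; the fingertips stand 73 mm ahead of it and the grasp point (between the pads) lies 54 mm ahead of it; z points along the fingers, y is the line along which they close (so a half turn about z gives the same grasp; the last joint's range is limited). The gripper opens to 85 mm and grips with 20 to 120 N. Pads are 22 mm wide; open, the fingers measure 114 mm over their backs; the gripper's body (76 mm by 85 mm) begins 54 mm behind the grasp point. The pads swing forward as they close: fully open they stand 13 mm farther back than shut.
Start: joints at [-1.562, 0.313, 1.498, -0, 1.331, -0.223], TCP at [120.594, -510.968, 303.894] pointing down, gripper open.
Joint ranges: [-2.94, 2.94], [-0.97, 2.17], [0.19, 2.56], [-1.23, 4.37], [0.02, 3.11], [-2.88, 2.88]. Speed limits (rad/s): [2.39, 2.39, 3.01, 3.14, 3.14, 3.14].

### API

Orientations are given as a unit quaternion [w, x, y, z].
In Python, from rig import * gives the robot as it stands.
- The arm moves only by the tool step_arm, never from a script. Its argument "plan" is a list of rows, each an object with "offset": the shift along the tool's x, y, z in cm, a list of three; "rot": the turn, a rotation vector about the tool's x, y, z in degrees, a list of three; "gripper": the finger opening in cm, from 0 to 8.54. In form: [{"offset": [x, y, z], "rot": [wx, wy, wz], "gripper": gripper}, ...]. A call has 1 to 12 rows; each row is the pose to reach, as a shift and turn from the pose commanded when the call began, along the tool's axes at that moment; what a row does not reach only later rows make up. A row lasts 1/10 s, in which the tool goes at most 50 mm and 8.59 degrees, less where a joint would pass 70% of its speed; a pose out of reach is approached as far as the arm can. A call with a gripper value outside its range is refused whole. The fingers move at their own pace and stop on an object; "squeeze" is the grip in N (left out, the last holds). Time passes only in rows, so rows that repeat a pose let the fingers close. It gives the time, the measured TCP pose, the force, the opening and the grip force at its end, in the units of the state.
- sense(): the state, without advancing time (a new reading comes with each control period).
- capture(name): name is "scene" or "top"; returns a dict with "color" (480x640x3 uint8, red, green, blue), "depth" (480x640 float32, mm along the optical axis (not along the pixel's ray), 0 where there is no reading), "vertical_fov" (degrees; the focal length in pixels is half the picture's height over the tangent of half this angle, whatever the lens; pixels are square), "cx", "cy" (the principal point, pixels), "rvec" (rotation vector, rad) and "tvec" (3), from world to camera coordinates, as OpenCV has them. Camera axes: x right, y down, z forward; pixel columns grow to the right and rows downward; lengths in mm; the calibration is good to about 2 mm. A picture is of the moment at which its call begins.
- finish_job(): hands the job in; it is judged then, once.
The state is a dict: "time_s": time; "joints": joint angles; "dq": joint speeds; "tau": joint torques, N m; "eef_pos": TCP position; "ee_rot": TCP orientation; "force": force on the tool from outside, world axes, zero at the start; "wrist_torque": the same for the moment, N m; "grip_width": opening from 0.0 (shut) to 1.0 (fully open); "grip_force": force on a finger pad.
Only numpy, scipy, OpenCV 4.12 (cv2) and the standard library are available. Lean on these libraries where they do the work, as an engineer would, in place of code of your own. Each camera call takes 0.05 s, during which the arm holds its last target. There are 200 camera calls.

### The job

Take the hanger with the green test panel off the drying rail, hang it over the blue end of the spray station's rail with the green panel on the side of the spray can, and let go. Then slide it along the rail, without lifting it, until its middle is at the red mark in front of the can, and let go. Only then press the can's red cap fully down and let it spring back, leaving the panel hanging there and everything else where it stands.

Things in the scene. Friction and masses are not known exactly. Their poses are not given: they have to be found in the camera images.
- green_hanger: Loose hanger, about 160 g. Origin: middle of the inner roof of its inverted-U steel saddle, which rests on a rail's top face; z up, y along the rail, x across it towards the panel. Saddle 50 mm long (y), roof 5 mm thick, 17 mm wide inside for the 12 mm bar; walls 4 mm thick, 18 mm deep, then lips flaring outwards to z = -30. Steel counterweight 10 x 50 x 14 mm at x = -20, z = -42 to -28
- green_face (a point): Centre of the hanger's green panel, 70 (y) x 4 (x) x 72 mm (z), at hanger x = +17.5, z = -64 mm; its lower edge is at z = -100
- green_tab (a point): Centre of the hanger's yellow grip tab, 10 mm thick (x), 40 mm long (y), hanger z = +5 to +31 mm, with a black centre line; this point at x = y = 0, z = +18
- grey_hanger: The same hanger with a grey panel, on the drying rail beside the green one (which is on which side varies). Same frame. Must stay there
- drying_rail: Fixed drying rail with both hangers: 12 x 12 mm square bar 260 mm long along its y, top face 175 mm above the table, a 12 mm square post 8 mm from each end, base plate 100 x 260 x 8 mm. Origin: on the table, under the bar's middle
- work_rail: Fixed spray station: 12 x 12 mm square bar 400 mm long along its y, top face 175 mm above the table, a 12 mm square post 8 mm from each end, blue from y = +50 to the +y end (+200), bare aluminium elsewhere; base plate 8 mm thick from x = -45 to +155. Origin: on the table, under the bar's middle. The spray can stands on its +x side
- blue_end (a point): Middle of the free length of the blue part of the spray station's rail, on its top face (station y = +110)
- red_mark (a point): The red mark: 8 mm wide red band round the spray station's rail (this point: its middle, on the rail's top face); a red stripe on the base plate runs from it to the can. Axes as the station's; where it lies along the rail varies with the can
- sprayer: White spray can with orange band, 52 mm diameter, 90 mm tall, on a 70 x 70 x 8 mm shoe, fixed with axes as the station's, nozzle facing -x to the rail 110 mm away. Origin: on the base plate (8 mm above the table) on the can's axis. The red cap is on top
- cap_top (a point): Centre of the top of the can's red nozzle cap (28 mm diameter, 23 mm tall, top 135 mm above the table when up); it moves with the cap
- cap (a joint): Travel of the sprung cap: 0 up, 0.006 m fully down (about 3 N to start, 7 N fully down)
- cup: White paper cup holding mixer tubes, 84 mm mouth, 100 mm tall (tubes to 150 mm). Origin: centre of its underside. Bystander
- sample_box: Black sample box 60 x 60 x 25 mm. Origin: centre of its underside. Bystander

How it is judged:
By the outcome, as a careful person would: the job done as asked, in the order asked, and still so for the second after the job is handed in, with the robot touching nothing.
It also fails if it takes over 62 s, if anything falls off the work surface, if the arm or the gripper's body presses on something with over 40 N, if the wrist force passes 120 N, or if a joint passes its speed limit or range.

## Working session

There is one attempt and no reset: what is moved stays moved. The work goes in short steps, Python scripts to look and compute and a tool call to move; the robot and the scene stay as the last step left them, time stands still between calls to the robot, and variables do not carry over. Pictures are saved under pics/ and viewed, at most 10 in all, crops included, and the job is handed in when it is done.

Besides the shell and the picture viewer there is one more tool, called after "Emit:" in YAML: its name, and indented under it one key for each argument. step_arm: Moves the arm, as the interface text tells. Its arguments: {"type":"object","properties":{"plan":{"type":"array"},"squeeze":{"type":"number"}},"required":["plan"]}

```bash
mkdir -p pics; cat > h.py <<'E'
from rig import *
import numpy as np, cv2
from scipy.spatial.transform import Rotation as R
def cam(n):
    c=capture(n); f=240/np.tan(np.radians(c["vertical_fov"])/2)
    K=np.array([[f,0,c["cx"]],[0,f,c["cy"]],[0,0,1]])
    c["K"]=K; c["R"]=R.from_rotvec(np.ravel(c["rvec"])).as_matrix(); c["t"]=np.ravel(c["tvec"]); return c
def onplane(c,uv,z):
    uv=np.atleast_2d(uv).astype(float); d=np.c_[uv,np.ones(len(uv))]@np.linalg.inv(c["K"]).T@c["R"]
    o=-c["R"].T@c["t"]; return o+d*((z-o[2])/d[:,2])[:,None]
def pts(c):
    v,u=np.mgrid[:480,:640]; D=c["depth"]
    P=np.stack([u,v,np.ones_like(u)],-1)@np.linalg.inv(c["K"]).T*D[...,None]
    return (P-c["t"])@c["R"]
E
python3 - <<'E'
from h import *
for n in("scene","top"):
    c=cam(n); cv2.imwrite(f"pics/{n}0.png",c["color"][...,::-1]); np.savez(f"{n}0.npz",**{k:v for k,v in c.items()})
    print(n,c["K"][0,0],-c["R"].T@c["t"],c["R"][2], (c["depth"]>0).mean())
print(sense())
E
```

```text
scene 457.5744009783265 [1095.49398339 -471.57176966  713.87950523] [-0.57993954  0.53615337 -0.61335935] 0.9959244791666667
top 582.4902130877377 [ 378.74261992   27.35735857 1242.21374243] [ 0.15059974  0.01222048 -0.98851929] 0.9961881510416667
{'time_s': 0.1, 'joints': array([-1.56240899e+00,  3.13408548e-01,  1.49833358e+00,  3.25942599e-05,
        1.33100404e+00, -2.23340253e-01]), 'dq': array([ 8.11871653e-04, -3.25909271e-03, -2.81675554e-03,  4.29834905e-04,
        2.31549109e-03,  9.52913561e-05]), 'tau': array([ 2.28722318e-03, -4.12903225e+01, -2.60143125e+01, -2.05481047e-04,
        3.01262124e-03, -5.80468708e-06]), 'eef_pos': array([ 120.5944035 , -510.82100298,  303.39519789]), 'ee_rot': array([-5.71730583e-04,  9.93295579e-01,  1.15600862e-01,  7.76057263e-05]), 'force': array([-0.43052349,  0.67003507, -0.31772252]), 'wrist_torque': array([-0.00665639,  0.01370598, -0.06139718]), 'grip_force': 0.0, 'grip_width': 0.9994894240152992}
```

View pics/scene0.png

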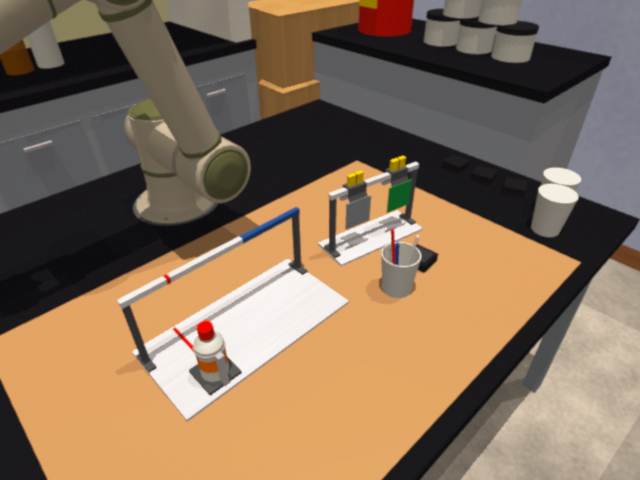

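View pics/top0.png

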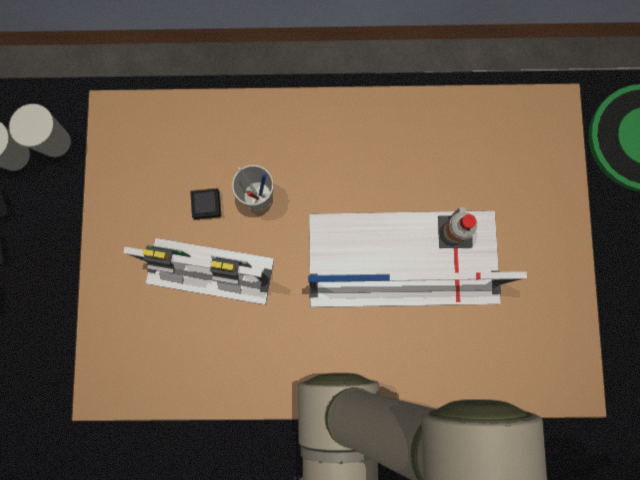

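The scene view shows the green hanger at the outer end of the drying rail, at (400,190), and the grey one at (357,205). The station has its blue end at (270,225), the red mark at (168,278) and the can's cap at (206,330). In the top view the green hanger's tab is at (158,255), the grey's at (225,267), the red band at (478,276), the cap at (468,222) and the blue part at x 309–390. The green panel faces +x, the can's side.

```bash
cat > m.py <<'E'
from h import *
T=dict(np.load("top0.npz")); S=dict(np.load("scene0.npz"))
def blobs(c,lo,hi,amin,lo2=None,hi2=None):
    hsv=cv2.cvtColor(c["color"],cv2.COLOR_RGB2HSV); m=cv2.inRange(hsv,lo,hi)
    if lo2: m|=cv2.inRange(hsv,lo2,hi2)
    n,l,s,ce=cv2.connectedComponentsWithStats(m)
    return [(s[i],ce[i],np.argwhere(l==i)[:,::-1]) for i in range(1,n) if s[i][4]>=amin]
def show(name,c,bl,z):
    P=pts(c)
    for s,ce,p in bl:
        r=cv2.minAreaRect(p.astype(np.float32)); b=onplane(c,cv2.boxPoints(r),z)
        dz=P[p[:,1],p[:,0]]
        print(name,"box",s[:5],"ce",ce.round(1),"plane",onplane(c,ce,z)[0].round(1),"depthmed",np.median(dz,0).round(1),"corners",b[:,:2].round(0).tolist())
Y=((22,120,90),(35,255,255)); B=((105,120,50),(125,255,255)); RD=((0,170,110),(4,255,255),15,(174,170,110),(180,255,255)); G=((50,100,30),(80,255,255))
if __name__=="__main__":
    for nm,c in(("T",T),("S",S)):
        show(nm+"yellow z206",c,blobs(c,*Y,8),206)
        show(nm+"blue z175",c,blobs(c,*B,60),175)
        show(nm+"red z175",c,blobs(c,*RD),175)
        show(nm+"green",c,blobs(c,*G,20),111)
E
python3 m.py
```

```text
Tyellow z206 box [143 249  25  10 147] ce [154.6 253.5] plane [520.2 328.2 206. ] depthmed [519.8 328.5 206.3] corners [[518.0, 350.0], [530.0, 348.0], [522.0, 305.0], [510.0, 306.0]]
Tyellow z206 box [211 261  24   9 145] ce [222.3 265.3] plane [497.7 205.7 206. ] depthmed [497.9 206.2 205.6] corners [[496.0, 227.0], [507.0, 225.0], [500.0, 184.0], [488.0, 185.0]]
Tblue z175 box [309 275  80   8 401] ce [347.1 277.8] plane [476.  -18.9 175. ] depthmed [475.9 -16.9 175.7] corners [[480.0, 51.0], [481.0, -94.0], [470.0, -94.0], [469.0, 51.0]]
Tred z175 box [462 215  13  13 134] ce [468.3 221. ] plane [ 579.5 -245.5  175. ] depthmed [ 587.  -255.3  135.6] corners [[591.0, -234.0], [591.0, -257.0], [568.0, -256.0], [568.0, -233.0]]
Tred z175 box [455 248   3  24  45] ce [455.7 259.1] plane [ 508.5 -219.1  175. ] depthmed [ 528.9 -257.4    9.2] corners [[529.0, -217.0], [529.0, -221.0], [486.0, -221.0], [486.0, -217.0]]
Tred z175 box [456 281   3   9  15] ce [456.9 284.7] plane [ 461.3 -219.1  175. ] depthmed [ 475.6 -257.5    8.7] corners [[468.0, -217.0], [468.0, -220.0], [454.0, -221.
[... 1946 characters left out ...]
5] plane [ 482.9 -257.1  175. ] depthmed [ 482.1 -256.3  174.4] corners [[473.0, -258.0], [472.0, -253.0], [493.0, -256.0], [493.0, -261.0]]
Sred z175 box [197 321  17  20 256] ce [205.  330.2] plane [ 630.3 -274.4  175. ] depthmed [ 593.1 -258.5  133.9] corners [[607.0, -277.0], [616.0, -256.0], [653.0, -271.0], [645.0, -291.0]]
Sred z175 box [174 328  19  21  63] ce [183.1 338. ] plane [ 620.4 -306.9  175. ] depthmed [ 474.3 -256.4    8.9] corners [[595.0, -310.0], [594.0, -306.0], [644.0, -304.0], [645.0, -308.0]]
Sgreen box [388 179  24  32 507] ce [399.4 194.8] plane [535.1 334.1 111. ] depthmed [538.6 329.  114.8] corners [[556.0, 261.0], [464.0, 391.0], [509.0, 417.0], [596.0, 286.0]]
```

```bash
cat > go.py <<'E'
from h import *
import sys
# target TCP xyz (mm) and tool-x heading (deg): prints offset in cm and turn about tool axes
def go(x,y,z,h=None):
    s=sense(); w,a,b,c=s["ee_rot"]; M=R.from_quat([a,b,c,w])
    o=M.inv().apply(np.array([x,y,z])-s["eef_pos"])/10; r=None
    if h is not None:
        t=np.radians(h); G=np.array([[np.cos(t),np.sin(t),0],[np.sin(t),-np.cos(t),0],[0,0,-1]]).T
        G=np.c_[[np.cos(t),np.sin(t),0],[np.sin(t),-np.cos(t),0],[0,0,-1]]
        r=np.degrees((M.inv()*R.from_matrix(G)).as_rotvec()).round(2)
    print("t",s["time_s"],"pos",s["eef_pos"].round(1),"offset",o.round(2),"rot",r)
if __name__=="__main__": go(*map(float,sys.argv[1:]))
E
python3 go.py 520.2 328.2 330 79.6
```

```text
t 0.1 pos [ 120.6 -510.8  303.4] offset [ 58.16 -72.49  -2.56] rot [-5.000e-02 -5.000e-02 -6.632e+01]
```

Emit:
step_arm:
  plan:
    - {"offset": [0, 0, -2.6], "rot": [0, 0, 0], "gripper": 8.5}
    - {"offset": [29, -36.2, -2.6], "rot": [0, 0, -33], "gripper": 8.5}
    - {"offset": [29, -36.2, -2.6], "rot": [0, 0, -33], "gripper": 8.5}
    - {"offset": [29, -36.2, -2.6], "rot": [0, 0, -33], "gripper": 8.5}
    - {"offset": [29, -36.2, -2.6], "rot": [0, 0, -33], "gripper": 8.5}
    - {"offset": [29, -36.2, -2.6], "rot": [0, 0, -33], "gripper": 8.5}
    - {"offset": [29, -36.2, -2.6], "rot": [0, 0, -33], "gripper": 8.5}
    - {"offset": [29, -36.2, -2.6], "rot": [0, 0, -33], "gripper": 8.5}
    - {"offset": [29, -36.2, -2.6], "rot": [0, 0, -33], "gripper": 8.5}
    - {"offset": [29, -36.2, -2.6], "rot": [0, 0, -33], "gripper": 8.5}
    - {"offset": [29, -36.2, -2.6], "rot": [0, 0, -33], "gripper": 8.5}
    - {"offset": [29, -36.2, -2.6], "rot": [0, 0, -33], "gripper": 8.5}

```text
time_s: 1.3
eef_pos: [320.0, -90.4, 329.8]
ee_rot: [-0.0, 0.919, 0.395, 0.0]
force: [-0.7, -0.6, 0.0]
grip_width: 0.993
grip_force: 0.0
```

```bash
python3 go.py 520.2 328.2 330 79.6
```

```text
t 1.3 pos [320.  -90.4 329.8] offset [ 4.415e+01 -1.427e+01 -1.000e-02] rot [-1.000e-02 -1.000e-02 -3.307e+01]
```

Emit:
step_arm:
  plan:
    - {"offset": [44.15, -14.3, 0], "rot": [0, 0, -33.1], "gripper": 8.5}
    - {"offset": [44.15, -14.3, 0], "rot": [0, 0, -33.1], "gripper": 8.5}
    - {"offset": [44.15, -14.3, 0], "rot": [0, 0, -33.1], "gripper": 8.5}
    - {"offset": [44.15, -14.3, 0], "rot": [0, 0, -33.1], "gripper": 8.5}
    - {"offset": [44.15, -14.3, 0], "rot": [0, 0, -33.1], "gripper": 8.5}
    - {"offset": [44.15, -14.3, 0], "rot": [0, 0, -33.1], "gripper": 8.5}
    - {"offset": [44.15, -14.3, 0], "rot": [0, 0, -33.1], "gripper": 8.5}
    - {"offset": [44.15, -14.3, 0], "rot": [0, 0, -33.1], "gripper": 8.5}
    - {"offset": [44.15, -14.3, 0], "rot": [0, 0, -33.1], "gripper": 8.5}
    - {"offset": [44.15, -14.3, 0], "rot": [0, 0, -33.1], "gripper": 8.5}
    - {"offset": [44.15, -14.3, 0], "rot": [0, 0, -33.1], "gripper": 8.5}
    - {"offset": [44.15, -14.3, 0], "rot": [0, 0, -33.1], "gripper": 8.5}

```text
time_s: 2.5
eef_pos: [522.0, 324.3, 329.4]
ee_rot: [-0.0, 0.77, 0.638, -0.001]
force: [-0.1, -0.4, -0.5]
grip_width: 0.997
grip_force: 0.0
```

```bash
python3 - <<'E'
from h import *
from m import blobs,show,Y,B
from go import go
c=cam("scene"); cv2.imwrite("pics/s1.png",c["color"][...,::-1])
t=cam("top"); show("T",t,blobs(t,*Y,8),206)
go(520.2,328.2,257,79.6)
E
```

```text
T box [159 252   7   7  36] ce [161.9 254.6] plane [518.1 315.  206. ] depthmed [518.  314.8 205.9] corners [[523.0, 320.0], [523.0, 310.0], [512.0, 309.0], [512.0, 320.0]]
T box [211 261  24  10 145] ce [222.4 265.3] plane [497.7 205.5 206. ] depthmed [497.9 205.4 205.8] corners [[496.0, 227.0], [507.0, 225.0], [500.0, 184.0], [488.0, 185.0]]
t 2.6 pos [521.7 324.3 330.2] offset [ 0.36 -0.22  7.32] rot [ 0.01  0.01 -0.32]
```

View pics/s1.png

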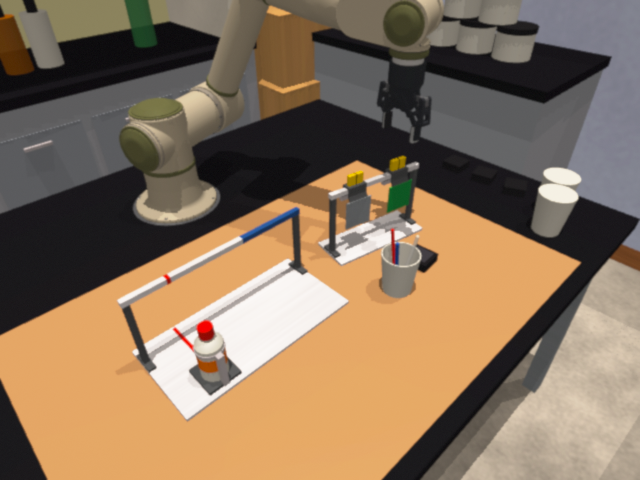

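The gripper is open right above the green hanger's tab, fingers at (385–430,125), with nothing disturbed. Next I correct the small offset and descend.

Emit:
step_arm:
  plan:
    - {"offset": [0.36, -0.2, 0], "rot": [0, 0, -0.3], "gripper": 8.5}
    - {"offset": [0.36, -0.2, 2], "rot": [0, 0, -0.3], "gripper": 8.5}
    - {"offset": [0.36, -0.2, 4], "rot": [0, 0, -0.3], "gripper": 8.5}
    - {"offset": [0.36, -0.2, 5.5], "rot": [0, 0, -0.3], "gripper": 8.5}
    - {"offset": [0.36, -0.2, 6], "rot": [0, 0, -0.3], "gripper": 8.5}
    - {"offset": [0.36, -0.2, 6], "rot": [0, 0, -0.3], "gripper": 8.5}
    - {"offset": [0.36, -0.2, 6], "rot": [0, 0, -0.3], "gripper": 8.5}

```text
time_s: 3.3
eef_pos: [520.4, 329.7, 271.0]
ee_rot: [0.0, 0.768, 0.641, 0.001]
force: [0.3, 0.0, 0.7]
grip_width: 0.994
grip_force: 0.0
```

```bash
python3 go.py 520.2 328.2 257 79.6
```

```text
t 3.3 pos [520.4 329.7 271. ] offset [-0.16  0.01  1.4 ] rot [ 0.08 -0.05  0.07]
```

Emit:
step_arm:
  plan:
    - {"offset": [-0.15, 0, 0.7], "rot": [0, 0, 0], "gripper": 8.5}
    - {"offset": [-0.15, 0, 1.4], "rot": [0, 0, 0], "gripper": 8.5}
    - {"offset": [-0.15, 0, 1.4], "rot": [0, 0, 0], "gripper": 4}
    - {"offset": [-0.15, 0, 1.4], "rot": [0, 0, 0], "gripper": 2}
    - {"offset": [-0.15, 0, 1.4], "rot": [0, 0, 0], "gripper": 0.5}
    - {"offset": [-0.15, 0, 1.4], "rot": [0, 0, 0], "gripper": 0.5}
    - {"offset": [-0.15, 0, 1.4], "rot": [0, 0, 0], "gripper": 0.5}
    - {"offset": [-0.15, 0, 1.4], "rot": [0, 0, 0], "gripper": 0.5}
    - {"offset": [-0.15, 0, 1.4], "rot": [0, 0, 0], "gripper": 0.5}
    - {"offset": [-0.15, 0, 1.4], "rot": [0, 0, 0], "gripper": 0.5}
  squeeze: 50

```text
time_s: 4.3
eef_pos: [519.9, 328.4, 256.1]
ee_rot: [-0.0, 0.768, 0.641, 0.0]
force: [-1.1, 0.0, 1.7]
grip_width: 0.103
grip_force: 50.6
```

```bash
python3 go.py 520.2 328.2 307 79.6
```

```text
t 4.3 pos [519.9 328.4 256.1] offset [-0.01  0.04 -5.09] rot [ 0.01 -0.01  0.08]
```

Emit:
step_arm:
  plan:
    - {"offset": [0, 0, -1], "rot": [0, 0, 0], "gripper": 0.5}
    - {"offset": [0, 0, -2.5], "rot": [0, 0, 0], "gripper": 0.5}
    - {"offset": [0, 0, -4], "rot": [0, 0, 0], "gripper": 0.5}
    - {"offset": [0, 0, -6], "rot": [0, 0, 0], "gripper": 0.5}
    - {"offset": [0, 0, -9], "rot": [0, 0, 0], "gripper": 0.5}
    - {"offset": [0, 0, -12], "rot": [0, 0, 0], "gripper": 0.5}
    - {"offset": [0, 0, -15.5], "rot": [0, 0, 0], "gripper": 0.5}
    - {"offset": [0, 0, -15.5], "rot": [0, 0, 0], "gripper": 0.5}
    - {"offset": [0, 0, -15.5], "rot": [0, 0, 0], "gripper": 0.5}

```text
time_s: 5.2
eef_pos: [519.9, 328.3, 411.0]
ee_rot: [0.0, 0.768, 0.641, 0.0]
force: [0.4, 0.4, -2.5]
grip_width: 0.104
grip_force: 50.1
```

```bash
python3 - <<'E'
from h import *
from m import T,S
from go import go
# work rail centreline from first pictures: depth points at bar height, top and scene
for n,c in(("T",T),("S",S)):
    P=pts(c); k=(abs(P[...,2]-174)<5)&(abs(P[...,0]-476)<14)&(P[...,1]<70)&(P[...,1]>-370)
    Q=P[k]; print(n,len(Q))
    for a in range(-340,50,40):
        q=Q[(Q[:,1]>=a)&(Q[:,1]<a+40)]; print(a,len(q),((q[:,0].min()+q[:,0].max())/2).round(1),q.mean(0).round(1)) if len(q) else 0
    print(Q[:,1].min(),Q[:,1].max())
go(476,-36,411,90)
E
```

```text
T 1429
-340 141 479.2 [ 479.  -319.8  175.4]
-300 144 478.6 [ 478.5 -280.2  175.6]
-260 147 478.8 [ 478.7 -240.1  175.6]
-220 142 477.6 [ 477.6 -199.8  175.2]
-180 145 477.9 [ 477.9 -160.2  175.5]
-140 140 477.7 [ 478.  -120.8  175.5]
-100 143 477.0 [476.9 -79.8 175.2]
-60 146 477.1 [477.3 -39.3 175.5]
-20 139 476.9 [4.769e+02 1.000e-01 1.754e+02]
20 118 476.2 [476.2  37.6 175.3]
-346.3342902578157 52.9029434330079
S 1347
-340 182 477.3 [ 478.9 -320.   174. ]
-300 169 477.2 [ 478.8 -280.1  174.1]
-260 155 476.5 [ 478.4 -240.5  174. ]
-220 145 475.9 [ 478.1 -200.4  174.1]
-180 133 476.8 [ 477.8 -160.2  173.9]
-140 126 475.8 [ 477.5 -120.5  173.8]
-100 120 476.2 [477.4 -79.9 173.9]
-60 107 476.7 [477.4 -40.2 174. ]
-20 104 475.0 [4.770e+02 1.000e-01 1.741e+02]
20 81 474.0 [476.5  38.4 174. ]
-344.6854282200712 57.2148530784733
t 5.2 pos [519.9 328.3 411. ] offset [-36.62   2.21  -0.  ] rot [  0.03  -0.   -10.32]
```

Emit:
step_arm:
  plan:
    - {"offset": [-36.6, 2.3, 0], "rot": [0, 0, -10.7], "gripper": 0.5}
    - {"offset": [-36.6, 2.3, 0], "rot": [0, 0, -10.7], "gripper": 0.5}
    - {"offset": [-36.6, 2.3, 0], "rot": [0, 0, -10.7], "gripper": 0.5}
    - {"offset": [-36.6, 2.3, 0], "rot": [0, 0, -10.7], "gripper": 0.5}
    - {"offset": [-36.6, 2.3, 0], "rot": [0, 0, -10.7], "gripper": 0.5}
    - {"offset": [-36.6, 2.3, 0], "rot": [0, 0, -10.7], "gripper": 0.5}
    - {"offset": [-36.6, 2.3, 0], "rot": [0, 0, -10.7], "gripper": 0.5}
    - {"offset": [-36.6, 2.3, 0], "rot": [0, 0, -10.7], "gripper": 0.5}
    - {"offset": [-36.6, 2.3, 0], "rot": [0, 0, -10.7], "gripper": 0.5}
    - {"offset": [-36.6, 2.3, 0], "rot": [0, 0, -10.7], "gripper": 0.5}
    - {"offset": [-36.6, 2.3, 0], "rot": [0, 0, -10.7], "gripper": 0.5}
    - {"offset": [-36.6, 2.3, 0], "rot": [0, 0, -10.7], "gripper": 0.5}

```text
time_s: 6.4
eef_pos: [477.0, -34.9, 410.6]
ee_rot: [-0.0, 0.704, 0.71, -0.0]
force: [-0.8, -0.1, -1.4]
grip_width: 0.104
grip_force: 50.0
```

```bash
python3 - <<'E'
from h import *
from m import *
from go import go
c=cam("scene"); cv2.imwrite("pics/s2.png",c["color"][...,::-1])
show("S",c,blobs(c,*G,20),300); show("S",c,blobs(c,*Y,20),350)
go(477.1,-36,300,90.4)
E
```

```text
S box [ 125    0   32   48 1049] ce [141.   23.6] plane [-774.5  356.2  300. ] depthmed [-1058.2   480.3   234.5] corners [[-1276.0, 521.0], [-1314.0, 657.0], [-448.0, 253.0], [-446.0, 171.0]]
S box [ 251  165   34   47 1066] ce [267.8 188.2] plane [537.4 -64.  300. ] depthmed [495.9 -31.5 266.6] corners [[488.0, -82.0], [489.0, 8.0], [587.0, -46.0], [580.0, -124.0]]
S box [359   0  17   8 110] ce [367.9   2.9] plane [-211.  1042.5  350. ] depthmed [-440.8 1312.2  285.2] corners [[-276.0, 1062.0], [-228.0, 1105.0], [-141.0, 1003.0], [-185.0, 962.0]]
S box [266 136   4  16  47] ce [267.8 143.1] plane [482.9 -15.5 350. ] depthmed [482.2 -14.9 349.3] corners [[457.0, 1.0], [461.0, 5.0], [509.0, -33.0], [505.0, -37.0]]
S box [248 141  10  16  97] ce [251.6 148.9] plane [480.6 -50.  350. ] depthmed [480.2 -49.4 347.7] corners [[453.0, -42.0], [455.0, -28.0], [507.0, -58.0], [504.0, -72.0]]
S box [347 170  16  17 193] ce [354.7 178.1] plane [677.3   3.7 350. ] depthmed [500.4 204.3 195.9] corners [[659.0, -2.0], [666.0, 32.0], [695.0, 9.0], [688.0, -23.0]]
t 6.45 pos [477.  -35.  410.7] offset [-1.000e-01  1.000e-02  1.107e+01] rot [-0.02 -0.01  0.07]
```

View pics/s2.png

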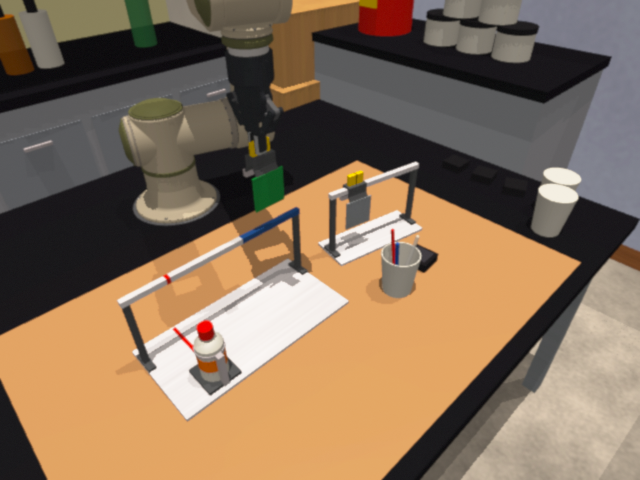

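The hanger is firmly held, hanging straight, with its green panel at (268,188) above the blue end and facing the can. Lowering it now.

Emit:
step_arm:
  plan:
    - {"offset": [-0.1, 0, 3], "rot": [0, 0, 0], "gripper": 0.5}
    - {"offset": [-0.1, 0, 6], "rot": [0, 0, 0], "gripper": 0.5}
    - {"offset": [-0.1, 0, 9], "rot": [0, 0, 0], "gripper": 0.5}
    - {"offset": [-0.1, 0, 11], "rot": [0, 0, 0], "gripper": 0.5}
    - {"offset": [-0.1, 0, 12.5], "rot": [0, 0, 0], "gripper": 0.5}
    - {"offset": [-0.1, 0, 13.5], "rot": [0, 0, 0], "gripper": 0.5}
    - {"offset": [-0.1, 0, 14.2], "rot": [0, 0, 0], "gripper": 0.5}
    - {"offset": [-0.1, 0, 14.8], "rot": [0, 0, 0], "gripper": 0.5}
    - {"offset": [-0.1, 0, 15], "rot": [0, 0, 0], "gripper": 0.5}
    - {"offset": [-0.1, 0, 15], "rot": [0, 0, 0], "gripper": 0.5}

```text
time_s: 7.45
eef_pos: [477.0, -36.9, 261.0]
ee_rot: [0.0, 0.705, 0.709, 0.0]
force: [-1.2, -0.5, -0.7]
grip_width: 0.104
grip_force: 50.0
```

```bash
python3 go.py 477.1 -36 256 90.4
```

```text
t 7.45 pos [477.  -36.9 261. ] offset [0.09 0.01 0.5 ] rot [ 0.01  0.   -0.02]
```

Emit:
step_arm:
  plan:
    - {"offset": [0, 0, 0.2], "rot": [0, 0, 0], "gripper": 0.5}
    - {"offset": [0, 0, 0.4], "rot": [0, 0, 0], "gripper": 0.5}
    - {"offset": [0, 0, 0.5], "rot": [0, 0, 0], "gripper": 0.5}
    - {"offset": [0, 0, 0.5], "rot": [0, 0, 0], "gripper": 0.5}

```text
time_s: 7.85
eef_pos: [477.0, -36.9, 256.1]
ee_rot: [0.0, 0.705, 0.709, 0.0]
force: [-0.7, 0.3, 0.5]
grip_width: 0.111
grip_force: 50.4
```

Emit:
step_arm:
  plan:
    - {"offset": [0, 0, 0], "rot": [0, 0, 0], "gripper": 1.6}
    - {"offset": [0, 0, 0], "rot": [0, 0, 0], "gripper": 2.5}
    - {"offset": [0, 0, 0], "rot": [0, 0, 0], "gripper": 5}
    - {"offset": [0, 0, 0], "rot": [0, 0, 0], "gripper": 5}
    - {"offset": [0, 0, -3], "rot": [0, 0, 0], "gripper": 5}
    - {"offset": [0, 0, -7], "rot": [0, 0, 0], "gripper": 5}
    - {"offset": [0, 0, -10], "rot": [0, 0, 0], "gripper": 5}
    - {"offset": [0, 0, -10], "rot": [0, 0, 0], "gripper": 5}

```text
time_s: 8.65
eef_pos: [477.7, -37.1, 359.7]
ee_rot: [0.003, 0.705, 0.709, 0.002]
force: [0.6, -0.5, 0.4]
grip_width: 0.586
grip_force: 0.0
```

```bash
python3 - <<'E'
from h import *
from m import *
from go import go
c=cam("scene"); cv2.imwrite("pics/s3.png",cv2.resize(c["color"][120:360,100:420,::-1],None,fx=2,fy=2))
show("S",c,blobs(c,*G,20),111); show("S",c,blobs(c,*Y,20),206)
c=cam("top");show("T",c,blobs(c,*Y,8),206); 
go(477.1,-36,256,90.4)
E
```

```text
S box [ 125    0   32   48 1049] ce [141.   23.6] plane [-1626.9   733.7   111. ] depthmed [-1058.4   480.1   234.7] corners [[-2351.0, 972.0], [-2407.0, 1169.0], [-1150.0, 583.0], [-1148.0, 464.0]]
S box [259 234  28  39 692] ce [272.8 252.8] plane [492.7 -32.8 111. ] depthmed [496.6 -35.5 114.9] corners [[451.0, -58.0], [458.0, 27.0], [536.0, -9.0], [527.0, -87.0]]
S box [359   0  17   8 110] ce [367.9   2.9] plane [-728.  1641.6  206. ] depthmed [-440.8 1312.3  284.5] corners [[-818.0, 1669.0], [-752.0, 1729.0], [-630.0, 1587.0], [-692.0, 1530.0]]
S box [347 170  16  17 194] ce [354.7 178.1] plane [511.7 191.8 206. ] depthmed [500.6 205.3 195.7] corners [[487.0, 183.0], [496.0, 231.0], [536.0, 199.0], [526.0, 154.0]]
S box [256 209  19  19 243] ce [264.7 217.8] plane [492.9 -45.1 206. ] depthmed [481.7 -37.2 196.3] corners [[474.0, -61.0], [473.0, -13.0], [512.0, -30.0], [511.0, -76.0]]
T box [211 261  24  10 148] ce [222.5 265.4] plane [497.6 205.4 206. ] depthmed [497.8 205.4 205.9] corners [[496.0, 227.0], [507.0, 225.0], [500.0, 184.0], [488.0, 185.0]]
t 8.75 pos [476.9 -36.9 355.8] offset [0.09 0.02 9.98] rot [ 0.02  0.01 -0.02]
```

View pics/s3.png

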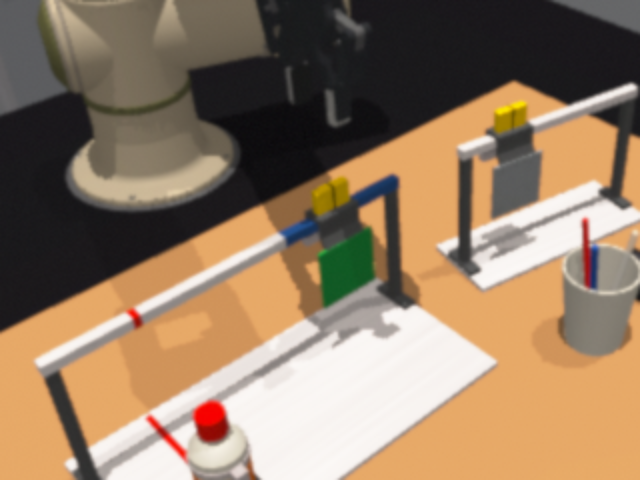

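The hanger sits on the blue part, panel at (345,265) in the crop, on the can's side, and the gripper is clear. Now regrip lightly and slide.

Emit:
step_arm:
  plan:
    - {"offset": [0, 0, 3], "rot": [0, 0, 0], "gripper": 5}
    - {"offset": [0, 0, 6], "rot": [0, 0, 0], "gripper": 5}
    - {"offset": [0, 0, 8.5], "rot": [0, 0, 0], "gripper": 5}
    - {"offset": [0, 0, 9.8], "rot": [0, 0, 0], "gripper": 5}
    - {"offset": [0, 0, 9.95], "rot": [0, 0, 0], "gripper": 3}
    - {"offset": [0, 0, 9.95], "rot": [0, 0, 0], "gripper": 2}
    - {"offset": [0, 0, 9.95], "rot": [0, 0, 0], "gripper": 1.4}
    - {"offset": [0, 0, 9.95], "rot": [0, 0, 0], "gripper": 0.5}
    - {"offset": [0, 0, 9.95], "rot": [0, 0, 0], "gripper": 0.5}
    - {"offset": [0, 0, 9.95], "rot": [0, 0, 0], "gripper": 0.5}
    - {"offset": [0, 0, 9.95], "rot": [0, 0, 0], "gripper": 0.5}
  squeeze: 22

```text
time_s: 9.85
eef_pos: [477.1, -36.9, 257.0]
ee_rot: [0.001, 0.705, 0.709, 0.0]
force: [-1.1, 0.7, 5.4]
grip_width: 0.109
grip_force: 24.6
```

```bash
python3 go.py 478.7 -257.2 256 90.4
```

```text
t 9.85 pos [477.1 -36.9 257. ] offset [-2.203e+01  1.000e-02  1.100e-01] rot [ 0.06  0.02 -0.01]
```

Emit:
step_arm:
  plan:
    - {"offset": [-0.5, 0, 0.05], "rot": [0, 0, 0], "gripper": 0.5}
    - {"offset": [-1.5, 0, 0.05], "rot": [0, 0, 0], "gripper": 0.5}
    - {"offset": [-2.5, 0, 0.05], "rot": [0, 0, 0], "gripper": 0.5}
    - {"offset": [-3.5, 0, 0.05], "rot": [0, 0, 0], "gripper": 0.5}
    - {"offset": [-4, 0, 0.05], "rot": [0, 0, 0], "gripper": 0.5}
    - {"offset": [-4, 0, 0.05], "rot": [0, 0, 0], "gripper": 0.5}

```text
time_s: 10.45
eef_pos: [477.5, -76.9, 257.0]
ee_rot: [0.0, 0.705, 0.709, 0.001]
force: [-1.6, 2.9, 10.5]
grip_width: 0.109
grip_force: 25.3
```

```bash
python3 - <<'E'
from h import *
from m import *
from go import go
c=cam("scene")
show("S",[c][0],[b for b in blobs(c,*G,20) if b[0][1]>100],111); show("S",c,[b for b in blobs(c,*Y,8) if b[0][1]>100],206)
print(sense()["force"])
go(478.7,-257.2,256,90.4)
E
```

```text
S box [243 242  30  41 738] ce [257.8 261.5] plane [493.2 -72.7 111. ] depthmed [497.1 -75.5 115. ] corners [[456.0, -103.0], [458.0, -14.0], [532.0, -43.0], [528.0, -125.0]]
S box [347 170  16  17 196] ce [354.7 178. ] plane [511.3 192.3 206. ] depthmed [500.1 206.4 195.7] corners [[487.0, 182.0], [494.0, 233.0], [535.0, 202.0], [527.0, 154.0]]
S box [255 218   5  12  38] ce [257.  223.7] plane [498.4 -68.  206. ] depthmed [482.9 -57.9 195.6] corners [[480.0, -60.0], [484.0, -55.0], [515.0, -75.0], [511.0, -80.0]]
S box [240 222   7  15  75] ce [242.4 229.4] plane [493.8 -99.  206. ] depthmed [480.7 -91.  194.3] corners [[471.0, -88.0], [479.0, -80.0], [515.0, -106.0], [507.0, -114.0]]
[-2.22816334  1.87637126  9.87616096]
t 10.5 pos [477.5 -76.8 257. ] offset [-1.804e+01  1.000e-02  1.000e-01] rot [ 0.1  -0.   -0.03]
```

Emit:
step_arm:
  plan:
    - {"offset": [-1, 0, 0], "rot": [0, 0, 0], "gripper": 0.5}
    - {"offset": [-2.5, 0, 0], "rot": [0, 0, 0], "gripper": 0.5}
    - {"offset": [-4.5, 0, 0], "rot": [0, 0, 0], "gripper": 0.5}
    - {"offset": [-6.5, 0, 0], "rot": [0, 0, 0], "gripper": 0.5}
    - {"offset": [-8.5, 0, 0], "rot": [0, 0, 0], "gripper": 0.5}
    - {"offset": [-10.5, 0, 0], "rot": [0, 0, 0], "gripper": 0.5}
    - {"offset": [-12.5, 0, 0], "rot": [0, 0, 0], "gripper": 0.5}
    - {"offset": [-14.5, 0, 0], "rot": [0, 0, 0], "gripper": 0.5}
    - {"offset": [-16.5, 0, 0], "rot": [0, 0, 0], "gripper": 0.5}
    - {"offset": [-17.5, 0, 0], "rot": [0, 0, 0], "gripper": 0.5}
    - {"offset": [-18, 0, 0], "rot": [0, 0, 0], "gripper": 0.5}
    - {"offset": [-18, 0, 0], "rot": [0, 0, 0], "gripper": 0.5}

```text
time_s: 11.7
eef_pos: [478.7, -257.2, 257.1]
ee_rot: [0.001, 0.705, 0.709, 0.0]
force: [-0.4, 1.0, 8.9]
grip_width: 0.111
grip_force: 25.1
```

```bash
python3 - <<'E'
from h import *
from m import *
from go import go
c=cam("scene"); cv2.imwrite("pics/s4.png",cv2.resize(c["color"][180:420,80:400,::-1],None,fx=2,fy=2))
show("S",c,[b for b in blobs(c,*G,20) if b[0][1]>100],111); show("S",c,[b for b in blobs(c,*Y,8) if b[0][1]>100],206)
show("Sred",c,[b for b in blobs(c,*RD) if b[0][0]<250],8)
t=cam("top"); show("Tred",t,blobs(t,*RD),8)
go(478.7,-257.2,256,90.4)
E
```

```text
S box [ 160  285   40   45 1027] ce [179.5 306.7] plane [ 494.5 -253.8  111. ] depthmed [ 498.3 -255.5  115.4] corners [[460.0, -287.0], [455.0, -204.0], [529.0, -219.0], [529.0, -297.0]]
S box [347 170  16  17 195] ce [354.7 177.9] plane [511.3 192.4 206. ] depthmed [500.3 206.2 195.4] corners [[487.0, 183.0], [495.0, 232.0], [535.0, 201.0], [526.0, 154.0]]
S box [171 260   8  13  63] ce [174.6 266.1] plane [ 498.6 -244.8  206. ] depthmed [ 483.6 -239.5  194.2] corners [[481.0, -244.0], [483.0, -235.0], [514.0, -245.0], [513.0, -254.0]]
S box [154 266   9  15  75] ce [157.6 273.5] plane [ 495.7 -275.   206. ] depthmed [ 483.  -270.5  194.4] corners [[474.0, -274.0], [475.0, -266.0], [515.0, -276.0], [513.0, -285.0]]
Sred box [197 321  17  20 263] ce [205. 330.] plane [ 485.8 -213.1    8. ] depthmed [ 593.4 -258.2  133.9] corners [[454.0, -214.0], [471.0, -188.0], [517.0, -213.0], [500.0, -238.0]]
Sred box [174 328  19  21  68] ce [182.9 338. ] plane [ 472.8 -256.     8. ] depthmed [ 474.1 -256.3    9.3] corners [[438.0, -258.0], [437.0, -253.0], [505.0, -254.0], [506.0, -259.0]]
Tred box [462 215  13  13 132] ce [468.2 220.9] plane [ 611.  -288.1    8. ] depthmed [ 586.8 -255.2  135.9] corners [[624.0, -275.0], [624.0, -301.0], [598.0, -300.0], [598.0, -274.0]]
Tred box [455 248   2  18  35] ce [455.5 256.3] plane [ 534.8 -257.5    8. ] depthmed [ 535.1 -256.9   10.1] corners [[553.0, -257.0], [553.0, -259.0], [516.0, -258.0], [516.0, -256.0]]
t 11.8 pos [ 478.7 -257.2  257. ] offset [-0.   0.   0.1] rot [ 0.1   0.08 -0.03]
```

View pics/s4.png

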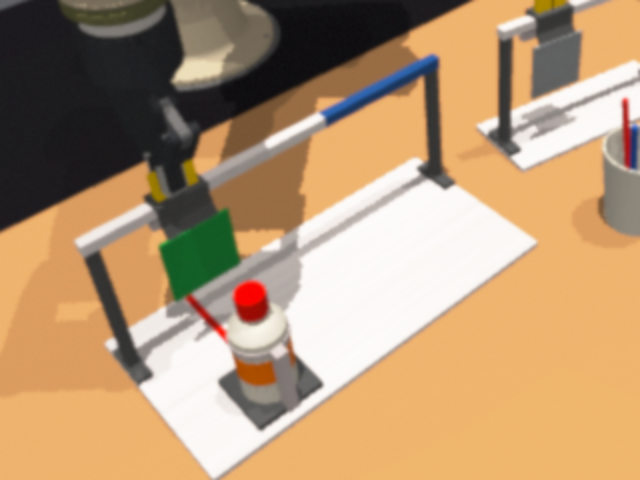

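The hanger is at the mark: panel centre reads y −255.5 and the stripe −256.3 in the same view, with the stripe meeting the panel's lower edge at (190,298) in the crop. Letting go and rising.

Emit:
step_arm:
  plan:
    - {"offset": [0, 0, 0], "rot": [0, 0, 0], "gripper": 1.6}
    - {"offset": [0, 0, 0], "rot": [0, 0, 0], "gripper": 2.5}
    - {"offset": [0, 0, 0], "rot": [0, 0, 0], "gripper": 5}
    - {"offset": [0, 0, 0], "rot": [0, 0, 0], "gripper": 5}
    - {"offset": [0, 0, -2], "rot": [0, 0, 0], "gripper": 5}
    - {"offset": [0, 0, -5], "rot": [0, 0, 0], "gripper": 5}
    - {"offset": [0, 0, -7], "rot": [0, 0, 0], "gripper": 5}
    - {"offset": [0, 0, -7], "rot": [0, 0, 0], "gripper": 5}

```text
time_s: 12.6
eef_pos: [478.9, -257.2, 328.5]
ee_rot: [0.002, 0.705, 0.709, 0.0]
force: [0.1, 0.5, -0.8]
grip_width: 0.589
grip_force: 0.0
```

```bash
python3 - <<'E'
from h import *
from m import *
from go import go
c=cam("scene")
show("S",c,[b for b in blobs(c,*G,20) if b[0][1]>100],111); show("S",c,[b for b in blobs(c,*Y,8) if b[0][1]>100],206)
go(587.5,-256,260,90.4)
E
```

```text
S box [ 160  285   40   45 1022] ce [179.5 306.7] plane [ 494.5 -253.8  111. ] depthmed [ 498.2 -255.5  115.2] corners [[458.0, -285.0], [458.0, -205.0], [533.0, -222.0], [529.0, -297.0]]
S box [347 170  16  17 197] ce [354.7 178. ] plane [511.4 192.3 206. ] depthmed [500.  205.3 195.6] corners [[487.0, 182.0], [494.0, 233.0], [535.0, 202.0], [527.0, 154.0]]
S box [154 258  25  23 342] ce [165.7 269.1] plane [ 495.  -259.6  206. ] depthmed [ 483.5 -255.7  196.4] corners [[476.0, -276.0], [476.0, -234.0], [514.0, -243.0], [513.0, -284.0]]
t 12.65 pos [ 478.6 -257.   326.5] offset [ 0.03 10.89  6.67] rot [ 0.08  0.07 -0.02]
```

Emit:
step_arm:
  plan:
    - {"offset": [0, 5, 0], "rot": [0, 0, 0], "gripper": 1}
    - {"offset": [0, 10, 0], "rot": [0, 0, 0], "gripper": 0}
    - {"offset": [0, 10.9, 0], "rot": [0, 0, 0], "gripper": 0}
    - {"offset": [0, 10.9, 4], "rot": [0, 0, 0], "gripper": 0}
    - {"offset": [0, 10.9, 8], "rot": [0, 0, 0], "gripper": 0}
    - {"offset": [0, 10.9, 10], "rot": [0, 0, 0], "gripper": 0}
    - {"offset": [0, 10.9, 10.5], "rot": [0, 0, 0], "gripper": 0}
    - {"offset": [0, 10.9, 10.5], "rot": [0, 0, 0], "gripper": 0}
    - {"offset": [0, 10.9, 10.5], "rot": [0, 0, 0], "gripper": 0}

```text
time_s: 13.55
eef_pos: [587.7, -256.4, 222.1]
ee_rot: [0.001, 0.705, 0.709, 0.0]
force: [-0.6, -1.3, -0.4]
grip_width: 0.003
grip_force: 0.0
```

```bash
python3 - <<'E'
from h import *
from go import go
c=cam("scene"); cv2.imwrite("pics/s5.png",cv2.resize(c["color"][220:420,100:360,::-1],None,fx=3,fy=3))
go(587.5,-256,202,90.4)
E
```

```text
t 13.6 pos [ 587.7 -256.4  222.3] offset [ 0.04 -0.03  2.03] rot [ 0.11  0.07 -0.02]
```

View pics/s5.png

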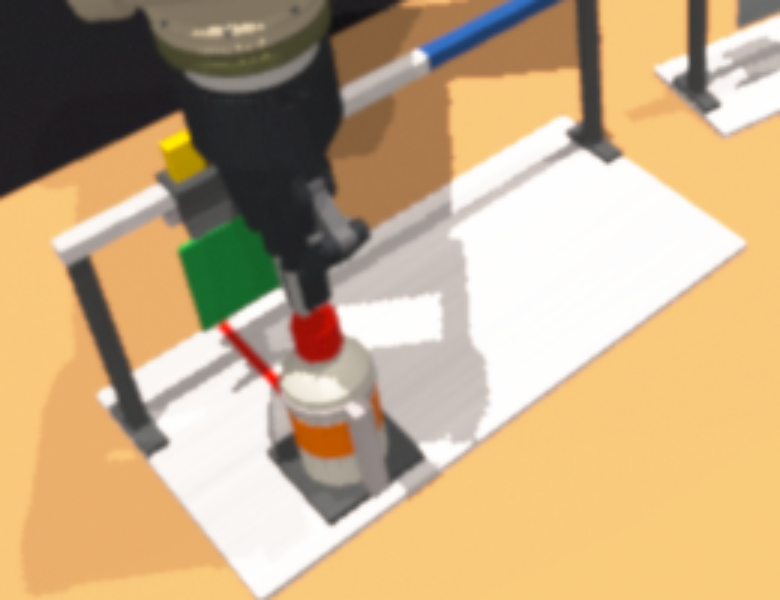

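The closed fingertips stand right above the red cap, at (318,300) in the crop, with the hanger untouched. Pressing in small steps.

Emit:
step_arm:
  plan:
    - {"offset": [0, 0, 1], "rot": [0, 0, 0], "gripper": 0}
    - {"offset": [0, 0, 1.4], "rot": [0, 0, 0], "gripper": 0}
    - {"offset": [0, 0, 1.7], "rot": [0, 0, 0], "gripper": 0}
    - {"offset": [0, 0, 1.9], "rot": [0, 0, 0], "gripper": 0}
    - {"offset": [0, 0, 2.0], "rot": [0, 0, 0], "gripper": 0}
    - {"offset": [0, 0, 2.0], "rot": [0, 0, 0], "gripper": 0}

```text
time_s: 14.2
eef_pos: [587.4, -256.2, 201.7]
ee_rot: [0.0, 0.705, 0.709, -0.0]
force: [-2.5, 1.3, 6.5]
grip_width: -0.002
grip_force: 3.3
```

Emit:
step_arm:
  plan:
    - {"offset": [0, 0, 0.05], "rot": [0, 0, 0], "gripper": 0}
    - {"offset": [0, 0, 0.1], "rot": [0, 0, 0], "gripper": 0}
    - {"offset": [0, 0, 0.1], "rot": [0, 0, 0], "gripper": 0}
    - {"offset": [0, 0, 0.1], "rot": [0, 0, 0], "gripper": 0}

```text
time_s: 14.6
eef_pos: [587.4, -256.1, 201.6]
ee_rot: [0.001, 0.705, 0.709, 0.0]
force: [-5.0, 2.2, 11.3]
grip_width: -0.001
grip_force: 6.0
```

Force rises with no further travel, so the cap is at its stop. Retreating.

Emit:
step_arm:
  plan:
    - {"offset": [0, 0, -0.5], "rot": [0, 0, 0], "gripper": 0}
    - {"offset": [0, 0, -1.5], "rot": [0, 0, 0], "gripper": 0}
    - {"offset": [0, 0, -4], "rot": [0, 0, 0], "gripper": 0}
    - {"offset": [0, 0, -8], "rot": [0, 0, 0], "gripper": 0}
    - {"offset": [0, 0, -12], "rot": [0, 0, 0], "gripper": 0}
    - {"offset": [0, 0, -16], "rot": [0, 0, 0], "gripper": 0}
    - {"offset": [0, 0, -20], "rot": [0, 0, 0], "gripper": 0}
    - {"offset": [0, 0, -20], "rot": [0, 0, 0], "gripper": 0}
    - {"offset": [0, 0, -20], "rot": [0, 0, 0], "gripper": 0}
    - {"offset": [0, 0, -20], "rot": [0, 0, 0], "gripper": 0}

```text
time_s: 15.6
eef_pos: [587.3, -256.1, 398.4]
ee_rot: [-0.001, 0.705, 0.709, -0.0]
force: [0.6, 0.6, 1.1]
grip_width: 0.005
grip_force: 0.0
```

```bash
python3 - <<'E'
from h import *
from m import *
c=cam("scene"); cv2.imwrite("pics/s6.png",c["color"][...,::-1])
show("S",c,[b for b in blobs(c,*G,20) if b[0][1]>100],111)
show("Sred",c,[b for b in blobs(c,*RD) if b[0][0]<250],8)
E
```

```text
S box [ 160  285   40   44 1004] ce [179.4 306.6] plane [ 494.2 -253.8  111. ] depthmed [ 498.2 -255.5  115.7] corners [[458.0, -283.0], [458.0, -206.0], [532.0, -223.0], [528.0, -295.0]]
Sred box [197 321  17  20 255] ce [204.9 330.3] plane [ 486.2 -213.6    8. ] depthmed [ 593.5 -258.8  133.7] corners [[457.0, -219.0], [466.0, -191.0], [515.0, -209.0], [506.0, -235.0]]
Sred box [174 328  18  21  61] ce [183.  338.1] plane [ 473.1 -256.1    8. ] depthmed [ 475.4 -256.5    9.6] corners [[438.0, -258.0], [437.0, -253.0], [505.0, -254.0], [506.0, -259.0]]
```

View pics/s6.png

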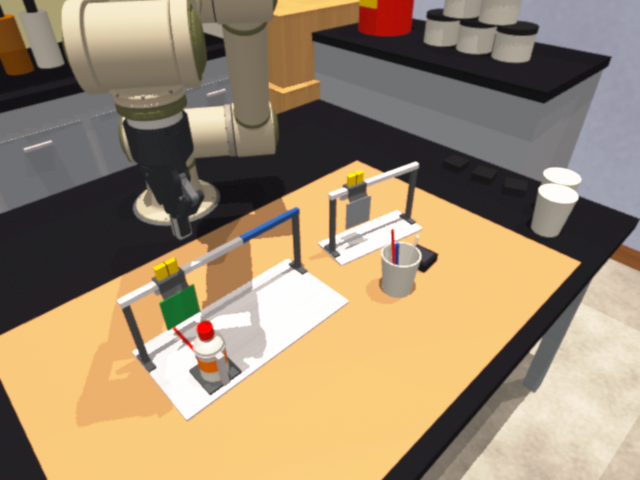

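The panel hangs at the mark, (180,306). The cap is back up at (205,330), and the grey hanger at (357,205), the cup and the box are unmoved.

```bash
python3 -c "from rig import *; print(finish_job())"
```

```text
the job is handed in; nothing more can be done
None
```

The job is handed in at about 16 s: the green hanger was hung on the blue end and slid to within about 1 mm of the red mark, then the cap was pressed to its stop and sprang back, with everything else left in place.

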